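# Piping gun held ready over the tarts

## Robot

A 6-joint arm with a two-finger parallel gripper is mounted at the origin on the work surface. World frame = base frame: x ahead of the robot, y to its left, z up, the work surface at z = 0. Lengths are in mm, angles in rad, forces in N, time in s.
With the tool pointing down it reaches from about 350 to 875 mm from the base axis. Payload 4.2 kg.
Tool frame: the origin (TCP) lies midway between the tips of the shut fingers; the grasp point (between the pads) lies 19 mm behind it (arm.tcp_to_grasp is the distance from the TCP to the grasp point, in mm); z points along the fingers, y is the line along which they close (so a half turn about z gives the same grasp; the last joint's range is limited). The gripper opens to 85 mm and grips with 20 to 120 N. Pads are 22 mm wide; open, the fingers measure 114 mm over their backs; the gripper's body (76 mm by 85 mm) begins 54 mm behind the grasp point. The pads swing forward as they close: fully open they stand 13 mm farther back than shut.
Start: joints at [-0.926, 0.385, 0.008, 0, -1.194, -0.259], TCP at [235.201, -579.033, 231.312] pointing down, gripper open.
Joint ranges: [-3.14, 3.14], [-1.21, 2.06], [-1.07, 1.41], [-3.16, 2.05], [-2.99, -0.16], [-3.1, 3.1]. Speed limits (rad/s): [2.79, 2.79, 3.14, 3.14, 3.14, 3.14].

## Interface

Orientations are given as a unit quaternion [x, y, z, w].
In Python, from bench import arm, imaging, job, models gives the robot as it stands.
- The arm moves only by the tool arm_command, never from a script. Its argument "rows" is a list of rows, each an object with "grip": the opening, from 0 (shut) to 1 (fully open); "linear": the shift along the tool's x, y, z in mm, a list of three; "rot": the turn, a rotation vector about the tool's x, y, z in rad, a list of three. In form: [{"grip": grip, "linear": [tx, ty, tz], "rot": [rx, ry, rz]}, ...]. A call has 1 to 10 rows; each row is the pose to reach, as a shift and turn from the pose commanded when the call began, along the tool's axes at that moment; what a row does not reach only later rows make up. A row lasts 1/8 s, in which the tool goes at most 62.5 mm and 10.7 degrees, less where a joint would pass 70% of its speed; a pose out of reach is approached as far as the arm can. A call with a gripper value outside its range is refused whole. The fingers move at their own pace and stop on an object; the grip force is fixed at half the most. Time passes only in rows, so rows that repeat a pose let the fingers close. It gives the time, the measured TCP pose, the force, the opening and the grip force at its end, in the units of the state.
- arm.read_state(): the state, without advancing time (a new reading comes with each control period).
- imaging.get_image(name): name is "side" or "top" or "wrist"; returns a dict with "frame" (480x640x3 uint8, red, green, blue), "fx", "fy", "cx", "cy" (pixels), "extrinsics" (4x4, takes a point from world to camera coordinates); the wrist camera has in their place "T_tool_cam" (4x4, takes a point from camera to tool coordinates, whose origin is the TCP and whose axes are the flange's). Camera axes: x right, y down, z forward; pixel columns grow to the right and rows downward; lengths in mm; the calibration is good to about 2 mm. A picture is of the moment at which its call begins: read the wrist's pose just before it. There is no depth.
- job.job_done(): hands the job in; it is judged then, once.
Trained networks look in a picture, given as the dict that the camera call returned (one of the last four; its "shot" number tells which), for a name from the list of things; names that differ only in an ending like _2 or _b are one class to them, and where a whole thing is asked for, a point or a joint stands for the part that bears it (a point fixed in the world has none). Each returns a list of dicts, best first, with "score" (0 to 1); they miss things now and then, are a little off and sometimes report something else, mostly with a low value. They report only what shows in the picture. A call takes as long as a camera call. They do not tell look-alikes from the thing itself.
- models.spot_in(picture, query): "rect" ([left, top, right, bottom] in pixels, round what is visible of it).
- models.tip_of(picture, query): "pixel" ([column, row] in pixels: a listed point, or the origin of a listed thing).
The state is a dict: "clock": time; "joints": joint angles; "joint_vel": joint speeds; "joint_efforts": joint torques, N m; "position": TCP position; "ee_rot": TCP orientation; "contact_force": force on the tool from outside, world axes, zero at the start; "wrist_torque": the same for the moment, N m; "gripper_width": finger opening in mm; "grasp_force": force on a finger pad.
Only numpy, scipy, OpenCV 4.12 (cv2) and the standard library are available. Lean on these libraries where they do the work, as an engineer would, in place of code of your own. Each camera call takes 0.05 s, during which the arm holds its last target. There are 200 camera calls.

## Task

Swing the clear cover of the tart tray fully open, gently, onto its stop. Only then draw the red-gripped piping gun up out of its stand and hold it ready to pipe: nozzle down, slanted about halfway between upright and lying flat, with the nozzle about 5 cm above the tarts and over the middle part of the tray. Finish like that, still holding the gun steady in the air, with the cover left open and the bowl, jar and spatula left alone.

Things in the scene. Friction and masses are not known exactly. Their poses are not given: they have to be found in the camera images.
- tray: Aluminium baking tray, 160 x 240 x 30 mm (its x, y, z), fixed to the bench, holding twelve fixed tarts, tops 22 mm above the bench. Origin: centre of its underside, on the bench. Its x axis points from the cover's handle side (near the robot) to the hinge side (far), y along the hinge, z up; turned up to 0.2 rad.
- cover (a joint): Clear flat cover in a steel frame (240 mm wide, 8 mm thick), hinged along the tray's far edge. 0 = closed (level, 38 mm above the bench), 1.65 rad = fully open on its stop, just past upright; starts between 0 and 0.2. The stiff hinge holds the cover wherever it is left (about 3 to 5 N at the handle moves it).
- cover_bar (a point): Middle of the cover's handle: black round bar, 12 mm thick, parallel to the hinge, in the cover's plane, 210 mm from the hinge line. Free length 100 mm between two steel arms; a free gap of 36 mm between bar and cover frame, open from above when closed. Moves with the cover; axes: x from bar to hinge, y along the bar.
- cover_hinge (a point): Middle of the cover's hinge line, 38 mm above the bench, at 85 mm along the tray's x axis from its origin. The cover turns about the tray's y axis.
- stand: Steel cup stand, fixed to the bench: tube 56 mm outside, 46 mm inside, rim 93 mm above the bench, on a flange 84 mm across and 6 mm thick. Origin: centre of its underside.
- gun: Piping gun, round about its z axis (nozzle to back end), 158 mm long, 0.2 to 0.4 kg. Origin: nozzle tip. Along z: nozzle 0-36 mm, barrel (38 mm diameter) to 85, dark collar (54 mm) to 91, red grip (36 mm diameter) to 152, white button (28 mm) to 158. Centre of mass about 90 mm. Stands upright, loose in the stand, nozzle down, its collar resting on the rim, tip 8 mm above the bench.
- bowl: Bystander: yellow plastic bowl, 110 mm across, 50 mm high, loose. Origin: centre of its underside.
- jar: Bystander: amber glass jar, 60 mm across, 85 mm high, loose. Origin: centre of its underside.
- spatula: Bystander: spatula with red handle, 260 mm long, lying on the bench, loose. Origin: centre of its underside, its length along its x axis.
Things that resemble listed ones, but are neither listed nor needed, are in the scene too. There is more than one size of the gun; the one meant has the size given above.

How it is judged:
By the outcome, as a careful person would: the job done as asked, in the order asked, and still so for the second after the job is handed in, while the arm keeps its last pose, push and grip.
It also fails if it takes over 59 s, if anything falls off the work surface, if the arm or the gripper's body presses on something with over 40 N, if the wrist force passes 120 N, or if a joint passes its speed limit or range.

## Working session

There is one attempt and no reset: what is moved stays moved. The work goes in short steps, Python scripts to look and compute and a tool call to move; the robot and the scene stay as the last step left them, time stands still between calls to the robot, and variables do not carry over. Pictures are saved under pics/ and viewed, at most 10 in all, crops included, and the job is handed in when it is done.

Besides the shell and the picture viewer there is one more tool, called as name(argument=value, ...), one argument or row to a line, values as JSON. arm_command: Moves the arm, as the interface text tells. Its arguments: {"type":"object","properties":{"rows":{"type":"array"}},"required":["rows"]}

```bash
mkdir -p pics; ls; cat > h.py <<'E'
import numpy as np, cv2
from scipy.spatial.transform import Rotation as R
from bench import arm, imaging, job, models
def save(p,n): cv2.imwrite('pics/'+n, cv2.cvtColor(p['frame'],cv2.COLOR_RGB2BGR))
def ray(p,uv):
    E=np.array(p['extrinsics']); Rm=E[:3,:3]; c=-Rm.T@E[:3,3]
    d=Rm.T@np.array([(uv[0]-p['cx'])/p['fx'],(uv[1]-p['cy'])/p['fy'],1]); return c,d/np.linalg.norm(d)
def atz(p,uv,z):
    c,d=ray(p,uv); return c+d*(z-c[2])/d[2]
def proj(p,X):
    E=np.array(p['extrinsics']); q=E[:3,:3]@np.array(X)+E[:3,3]
    return np.array([p['fx']*q[0]/q[2]+p['cx'],p['fy']*q[1]/q[2]+p['cy']])
def tri(a,b):
    A=np.zeros((3,3));v=np.zeros(3)
    for c,d in (a,b):
        M=np.eye(3)-np.outer(d,d);A+=M;v+=M@c
    return np.linalg.solve(A,v)
def wrist():
    s=arm.read_state(); p=imaging.get_image('wrist')
    T=np.eye(4);T[:3,:3]=R.from_quat(s['ee_rot']).as_matrix();T[:3,3]=s['position']
    p['extrinsics']=np.linalg.inv(T@np.array(p['T_tool_cam'])); return p
E
python3 - <<'E'
from h import *
t=imaging.get_image('top'); s=imaging.get_image('side')
save(t,'top0.png');save(s,'side0.png')
for n in ['tray','cover','stand','gun','bowl','jar','spatula','cover_bar','cover_hinge']:
  for nm,p in (('top',t),('side',s)):
    print(n,nm,'tip',[(np.round(r['pixel']).tolist(),round(r['score'],2)) for r in models.tip_of(p,n)][:4],'rect',[(np.round(r['rect']).tolist(),round(r['score'],2)) for r in models.spot_in(p,n)][:4] if n in('gun','stand') else '')
for p in (t,s): print(ray(p,(320,240)),p['fx'])
st=arm.read_state();print(st)
E
```

```text
pics
tray top tip [([200.0, 241.0], 0.59)] rect 
tray side tip [([226.0, 362.0], 0.94)] rect Traceback (most recent call last):
  File "<stdin>", line 6, in <module>
ValueError: it knows: bowl, cover_bar, cover_hinge, gun, jar, spatula, stand, tray
```

```bash
python3 - <<'E'
from h import *
t=imaging.get_image('top'); s=imaging.get_image('side')
save(t,'top0.png');save(s,'side0.png')
for n in ['tray','stand','gun','bowl','jar','spatula','cover_bar','cover_hinge']:
  for nm,p in (('top',t),('side',s)):
    print(n,nm,'tip',[(np.round(r['pixel']).tolist(),round(r['score'],2)) for r in models.tip_of(p,n)][:4],'rect',[(np.round(r['rect']).tolist(),round(r['score'],2)) for r in models.spot_in(p,n)][:4] if n in('gun','stand') else '')
for p in (t,s): print(ray(p,(320,240)),p['fx'])
st=arm.read_state();print(st['ee_rot'],st['clock'],st['gripper_width'])
E
```

```text
tray top tip [([203.0, 240.0], 0.7)] rect 
tray side tip [] rect 
stand top tip [([185.0, 315.0], 0.73), ([362.0, 288.0], 0.64), ([454.0, 230.0], 0.43)] rect [([337.0, 264.0, 381.0, 312.0], 0.77)]
stand side tip [([393.0, 266.0], 0.87)] rect [([370.0, 226.0, 427.0, 290.0], 0.89)]
gun top tip [([360.0, 284.0], 0.91), ([346.0, 227.0], 0.8), ([410.0, 353.0], 0.56)] rect [([350.0, 274.0, 379.0, 304.0], 0.8), ([400.0, 340.0, 450.0, 382.0], 0.77), ([334.0, 209.0, 359.0, 234.0], 0.63)]
gun side tip [([333.0, 241.0], 0.86), ([486.0, 272.0], 0.74)] rect [([323.0, 183.0, 344.0, 248.0], 0.94), ([480.0, 155.0, 549.0, 276.0], 0.87), ([383.0, 182.0, 426.0, 239.0], 0.67)]
bowl top tip [([451.0, 230.0], 0.68)] rect 
bowl side tip [([400.0, 192.0], 0.78)] rect 
jar top tip [([312.0, 144.0], 0.79), ([202.0, 193.0], 0.72), ([452.0, 232.0], 0.61)] rect 
jar side tip [([240.0, 222.0], 0.92)] rect 
spatula top tip [([426.0, 150.0], 0.62)] rect 
spatula side tip [([316.0, 164.0], 0.9)] rect 
cover_bar top tip [] rect 
cover_bar side tip [([287.0, 409.0], 0.71)] rect 
cover_hinge top tip [([202.0, 191.0], 0.76)] rect 
cover_hinge side tip [([186.0, 309.0], 0.64)] rect 
(array([ 458.27392298,  -65.0543436 , 1073.10928848]), array([ 0.08959667, -0.01747558, -0.9958248 ])) 599.4660282050679
(array([241.890079  , 327.0409465 , 589.48321075]), array([ 0.43389529, -0.55044873, -0.71326088])) 502.06962556761243
[-1.91683662e-01  9.81456761e-01  1.56150726e-05 -1.39896312e-05] 1.3 85.4394562757058
```

View pics/top0.png

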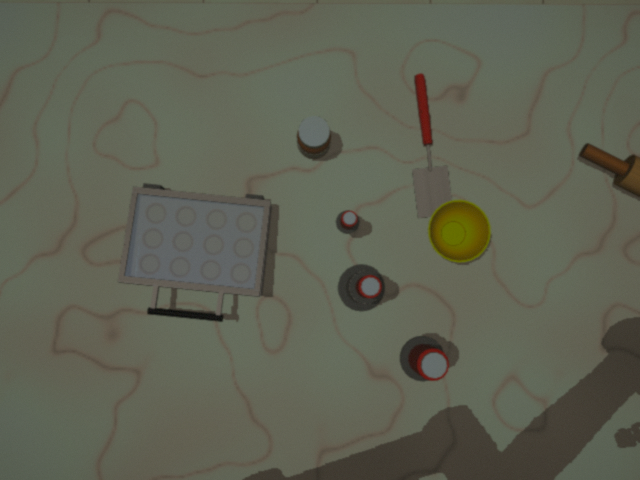

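View pics/side0.png

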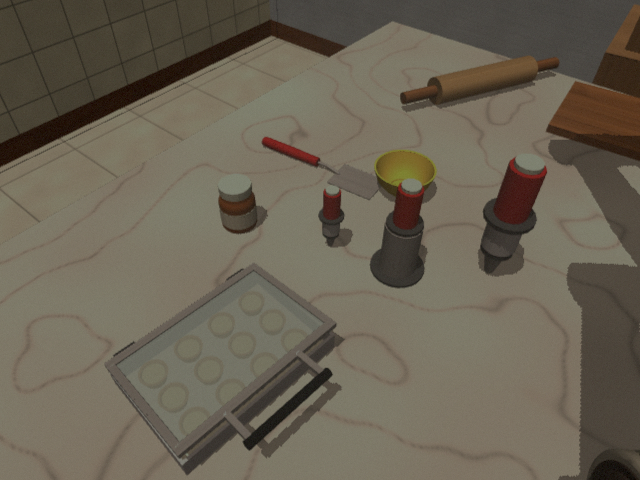

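Top view: three gun look-alikes stand at top (348,219) small, (369,287) in the cup stand, and (431,363) large. The one in the stand fits the description, and I'll check its size and a crop. The tray is at (200,240), its bar runs from (148,313) to (223,318), and its cover is nearly closed.

```bash
python3 - <<'E'
from h import *
t=imaging.get_image('top'); s=imaging.get_image('side')
f=lambda a,b:(lambda X:print(np.round(X,1),np.round(proj(t,X)-a,1),np.round(proj(s,X)-b,1)) or X)(tri(ray(t,a),ray(s,b)))
print('bar ends');f((149,313),(250,440));f((223,318),(329,373))
print('frame corners hinge L,R');f((134,188),(112,365));f((270,200),(253,267))
print('near corners');f((122,281),(180,458));f((265,295),(334,325))
print('arms');f((157,290),(231,418))
print('guns: button centres')
for a,b in (((348.5,215),(332,190)),((370,287),(410,186)),((433,363),(529,163))):
  X=f(a,b)
print('stand base',atz(t,(362,288),0),atz(s,(397,268),6))
for n,a in (('small',(348,219)),('mid',(370,287)),('large',(433,363))): pass
c=cv2.resize(t['frame'][195:395,325:465],None,fx=4,fy=4,interpolation=cv2.INTER_CUBIC)[:600]
d=cv2.resize(s['frame'][140:300,310:560],None,fx=3,fy=3,interpolation=cv2.INTER_CUBIC)
cv2.imwrite('pics/crop1.png',cv2.cvtColor(d,cv2.COLOR_RGB2BGR))
E
```

```text
bar ends
[428.  200.8  74.1] [-0.3 -0.4] [0.7 0.1]
[418.5  80.7  57.9] [-0.1 -0.2] [0.3 0. ]
frame corners hinge L,R
[640.  236.5  40.5] [1.4 1.2] [-2.7 -0.1]
[622.1   3.8  32.3] [0.1 0.1] [-0.2 -0. ]
near corners
[481.6 255.1  46.7] [-0.4 -0.4] [0.9 0. ]
[459.4  13.1  42.7] [-1.  -1.6] [2.5 0.3]
arms
[466.4 192.5  58.8] [-0.5 -0.6] [1.2 0.1]
guns: button centres
[ 583.1 -128.9  115.5] [0.7 1. ] [-1.4 -0.2]
[ 470.  -155.7  164.9] [-0.5 -1. ] [1.3 0.1]
[ 358.3 -242.1  206.5] [0.2 0.6] [-0.7 -0.1]
stand base [ 468.55200523 -158.77999392    0.        ] [ 467.0220292  -152.04712927    6.        ]
```

View pics/crop1.png

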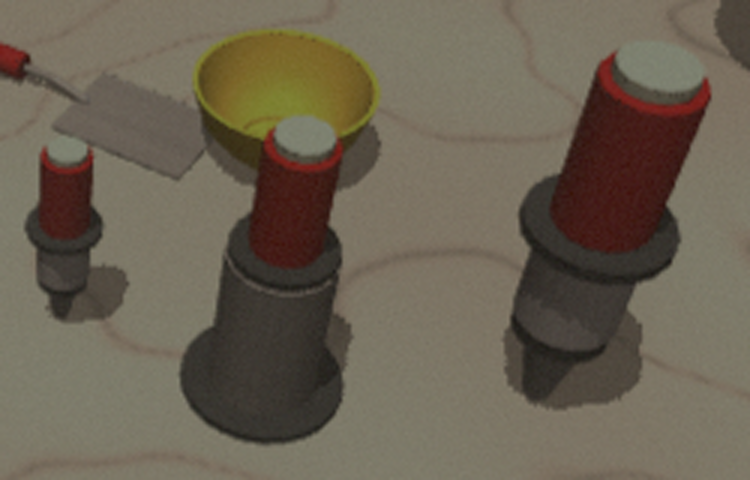

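The gun in the stand is the one. Its button top measures 165 mm high where 166 is expected, its collar rests on the rim, and the other two stand free and are clearly smaller or larger. Bar middle is about (423,141,63), tray yaw about -0.08. Next I move above the bar.

```bash
cat >> h.py <<'E'
def down(yaw_y): # tool down with tool y at world angle yaw_y
    y=np.array([np.cos(yaw_y),np.sin(yaw_y),0]);z=np.array([0,0,-1.]);return np.c_[np.cross(y,z),y,z]
def delta(pos,Rt):
    s=arm.read_state();Rc=R.from_quat(s['ee_rot'])
    l=Rc.inv().apply(np.array(pos)-s['position']);r=(Rc.inv()*R.from_matrix(Rt)).as_rotvec()
    print('lin',np.round(l,1),'rot',np.round(r,3));return l,r
E
python3 - <<'E'
from h import *
Rt=down(np.pi-0.08)
delta((330,-250,340),Rt);delta((423,141,250),Rt)
E
```

```text
lin [-211.7  269.2 -108.7] rot [ 0.    -0.    -1.105]
lin [-445.   596.5  -18.7] rot [ 0.    -0.    -1.105]
```

arm_command(
  rows=[
    {"grip": 0.38,"linear": [0,0,-60],"rot": [0,0,0]},
    {"grip": 0.38,"linear": [0,0,-110],"rot": [0,0,0]},
    {"grip": 0.38,"linear": [-212,269,-110],"rot": [0,0,-0.5]},
    {"grip": 0.38,"linear": [-212,269,-110],"rot": [0,0,-0.5]},
    {"grip": 0.38,"linear": [-212,269,-110],"rot": [0,0,-0.5]},
    {"grip": 0.38,"linear": [-212,269,-110],"rot": [0,0,-0.5]},
    {"grip": 0.38,"linear": [-212,269,-110],"rot": [0,0,-0.5]},
    {"grip": 0.38,"linear": [-212,269,-110],"rot": [0,0,-0.5]},
  ],
)

```text
clock: 2.4
position: [330.5, -247.7, 341.9]
ee_rot: [-0.43, 0.903, -0.0, 0.001]
contact_force: [0.0, 0.2, -0.7]
gripper_width: 32.5
grasp_force: 0.0
```

```bash
python3 - <<'E'
from h import *
Rt=down(np.pi-0.08)
delta((415,141,250),Rt)
E
```

```text
lin [-354.9  179.7   92. ] rot [-0.002  0.    -0.602]
```

arm_command(
  rows=[
    {"grip": 0.38,"linear": [-355,180,92],"rot": [0,0,-0.6]},
    {"grip": 0.38,"linear": [-355,180,92],"rot": [0,0,-0.6]},
    {"grip": 0.38,"linear": [-355,180,92],"rot": [0,0,-0.6]},
    {"grip": 0.38,"linear": [-355,180,92],"rot": [0,0,-0.6]},
    {"grip": 0.38,"linear": [-355,180,92],"rot": [0,0,-0.6]},
    {"grip": 0.38,"linear": [-355,180,92],"rot": [0,0,-0.6]},
    {"grip": 0.38,"linear": [-355,180,92],"rot": [0,0,-0.6]},
    {"grip": 0.38,"linear": [-355,180,92],"rot": [0,0,-0.6]},
    {"grip": 0.38,"linear": [-355,180,92],"rot": [0,0,-0.6]},
  ],
)

```text
clock: 3.52
position: [415.4, 138.4, 249.4]
ee_rot: [-0.676, 0.736, -0.0, -0.0]
contact_force: [0.5, -0.4, -0.1]
gripper_width: 32.4
grasp_force: 0.0
```

```bash
python3 - <<'E'
from h import *
p=wrist();save(p,'w1.png')
print(models.tip_of(p,'cover_bar'),models.tip_of(p,'cover_hinge'))
c,d=ray(p,(320,240));print(c,d,arm.read_state()['joints'])
for X in ((428,201,65),(418.5,81,65),(423,141,65)): print(proj(p,X))
for r in models.tip_of(p,'cover_bar')[:1]: print(atz(p,r['pixel'],65))
E
```

```text
[{'pixel': [306.0, 212.9], 'score': 0.9}] [{'pixel': [97.8, 205.4], 'score': 0.93}]
[408.05954728  54.39776341 392.89569409] [ 0.01744701  0.33081996 -0.94353259] [ 6.94051734e-01  4.37009196e-02 -3.90559383e-01  2.17461795e-05
 -1.13558003e+00 -7.80394962e-01]
[308.53484252 271.33454481]
[306.89990596 145.55213364]
[308.03261897 212.0836186 ]
[424.95705212 141.62245974  65.        ]
```

View pics/w1.png

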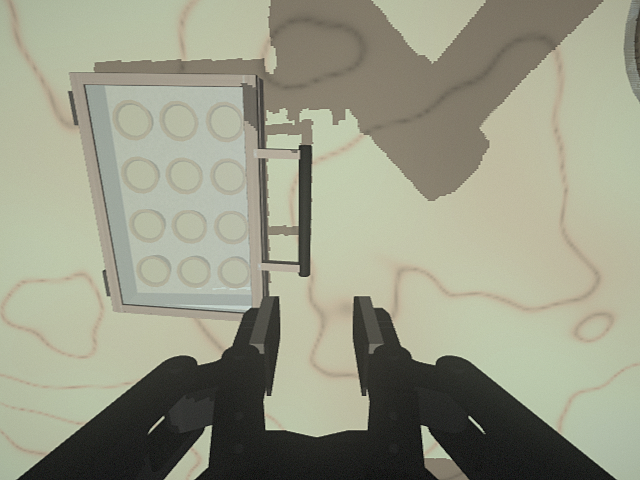

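Wrist view: black bar spans (305,147) to (305,276), middle (305,211), vertical in the image, so the yaw matches. Fingers are at (265,340) and (365,340).

```bash
python3 - <<'E'
from h import *
p=wrist(); s=imaging.get_image('side');t=imaging.get_image('top')
for a,b in (((305.5,211.5),(289,407)),):
  for q,nm in ((s,'side'),):
    X=tri(ray(p,a),ray(q,b));print(X,proj(t,X))
h=tri(ray(p,(97.8,205.4)),ray(s,(186,309)));print('hinge',h,atz(p,(97.8,205.4),38))
delta((X[0],X[1]-0,X[2]-19),down(np.pi-0.08))
E
```

```text
[426.67909083 142.31621282  57.34929679] [186.25731709 313.03334037]
hinge [630.02518958 121.81456323  44.43089107] [633.94927028 123.03753802  38.        ]
lin [ -4.9 -10.5 211.3] rot [-0.001  0.    -0.006]
```

arm_command(
  rows=[
    {"grip": 0.38,"linear": [-4,-10.5,50],"rot": [0,0,0]},
    {"grip": 0.38,"linear": [-4,-10.5,100],"rot": [0,0,0]},
    {"grip": 0.38,"linear": [-4,-10.5,135],"rot": [0,0,0]},
    {"grip": 0.38,"linear": [-4,-10.5,160],"rot": [0,0,0]},
    {"grip": 0.38,"linear": [-4,-10.5,180],"rot": [0,0,0]},
    {"grip": 0.38,"linear": [-4,-10.5,195],"rot": [0,0,0]},
    {"grip": 0.38,"linear": [-4,-10.5,207],"rot": [0,0,0]},
    {"grip": 0.38,"linear": [-4,-10.5,207],"rot": [0,0,0]},
  ],
)

```text
clock: 4.88
position: [426.1, 141.5, 41.7]
ee_rot: [-0.676, 0.737, 0.0, -0.001]
contact_force: [0.1, -0.1, -0.3]
gripper_width: 32.0
grasp_force: 0.0
```

```bash
python3 - <<'E'
from h import *
s=imaging.get_image('side');p=wrist()
a=cv2.resize(s['frame'][300:480,130:430],(600,360));b=cv2.resize(p['frame'],(480,360))[:,100:300]
cv2.imwrite('pics/m1.png',cv2.cvtColor(np.hstack([a,b]),cv2.COLOR_RGB2BGR))
print(models.tip_of(p,'cover_bar'))
E
```

```text
[{'pixel': [319.2, 337.8], 'score': 0.76}]
```

View pics/m1.png

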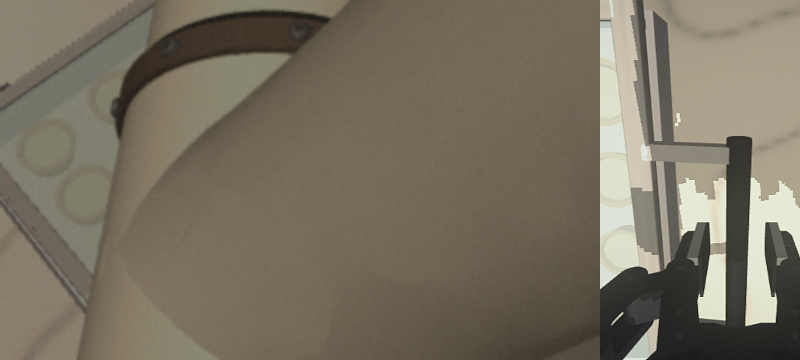

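The bar (crop column 738) sits between the pads (703 and 770), with the inner finger in the gap. I'll close on it.

arm_command(
  rows=[
    {"grip": 0.1,"linear": [0,0,0],"rot": [0,0,0]},
    {"grip": 0.05,"linear": [0,0,0],"rot": [0,0,0]},
    {"grip": 0.05,"linear": [0,0,0],"rot": [0,0,0]},
    {"grip": 0.05,"linear": [0,0,0],"rot": [0,0,0]},
  ],
)

```text
clock: 5.52
position: [426.8, 142.1, 42.6]
ee_rot: [-0.676, 0.737, -0.0, 0.001]
contact_force: [1.7, -1.4, 2.3]
gripper_width: 10.2
grasp_force: 58.4
```

```bash
python3 - <<'E'
from h import *
s=arm.read_state();print(s['position'],s['contact_force'],s['wrist_torque'])
a0=.11
for a in np.arange(.11,1.70,.06): print(round(a,2),'y',round(-210*(np.cos(a0)-np.cos(a)),1),'z',round(-210*(np.sin(a)-np.sin(a0)),1))
E
```

```text
[426.84939511 142.14922242  42.6033973 ] [ 1.68476017 -1.40931777  2.29193776] [-0.12243984 -0.46950133 -0.18743061]
0.11 y -0.0 z -0.0
0.17 y -1.8 z -12.5
0.23 y -4.3 z -24.8
0.29 y -7.5 z -37.0
0.35 y -11.5 z -49.0
0.41 y -16.1 z -60.7
0.47 y -21.5 z -72.1
0.53 y -27.5 z -83.1
0.59 y -34.2 z -93.8
0.65 y -41.6 z -104.0
0.71 y -49.5 z -113.8
0.77 y -58.0 z -123.1
0.83 y -67.0 z -131.9
0.89 y -76.6 z -140.1
0.95 y -86.6 z -147.8
1.01 y -97.0 z -154.8
1.07 y -107.9 z -161.2
1.13 y -119.1 z -166.9
1.19 y -130.7 z -171.9
1.25 y -142.5 z -176.2
1.31 y -154.6 z -179.8
1.37 y -166.8 z -182.7
1.43 y -179.3 z -184.9
1.49 y -191.8 z -186.3
1.55 y -204.4 z -186.9
1.61 y -217.0 z -186.8
1.67 y -229.5 z -185.9
```

arm_command(
  rows=[
    {"grip": 0.05,"linear": [0,-2,-12],"rot": [0,0,0]},
    {"grip": 0.05,"linear": [0,-4.5,-25],"rot": [0,0,0]},
    {"grip": 0.05,"linear": [0,-7.5,-37],"rot": [0,0,0]},
    {"grip": 0.05,"linear": [0,-11.5,-49],"rot": [0,0,0]},
    {"grip": 0.05,"linear": [0,-11.5,-49],"rot": [0,0,0]},
  ],
)

```text
clock: 6.15
position: [437.7, 140.9, 92.2]
ee_rot: [-0.676, 0.737, 0.0, 0.0]
contact_force: [-2.7, 2.7, -1.1]
gripper_width: 9.8
grasp_force: 59.1
```

```bash
python3 - <<'E'
from h import *
p=wrist();b=cv2.resize(p['frame'],(480,360))
save(p,'w2.png');print(models.tip_of(p,'cover_bar'),models.tip_of(p,'cover_hinge'))
print(arm.read_state()['wrist_torque'],arm.read_state()['contact_force'])
E
```

```text
[{'pixel': [319.9, 336.4], 'score': 0.78}] []
[ 1.15103982  1.15402241 -0.21225721] [-2.41488477  2.83038162  0.73710479]
```

View pics/w2.png

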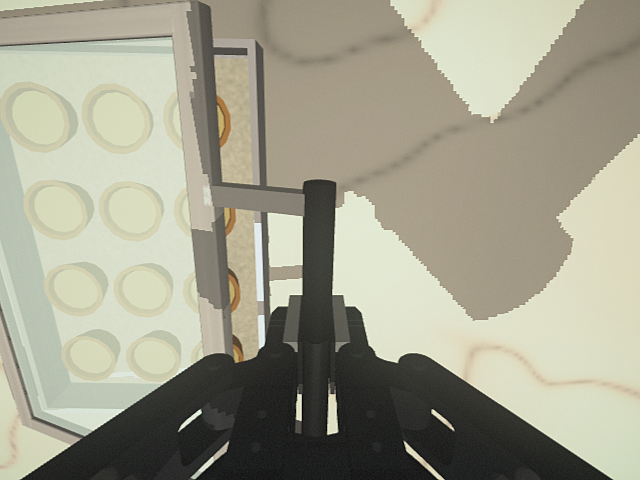

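The cover lifts with the bar held between the pads (320,330). I continue along the arc.

arm_command(
  rows=[
    {"grip": 0.05,"linear": [0,-4.6,-11.7],"rot": [0,0,0]},
    {"grip": 0.05,"linear": [0,-10,-23],"rot": [0,0,0]},
    {"grip": 0.05,"linear": [0,-16,-34],"rot": [0,0,0]},
    {"grip": 0.05,"linear": [0,-22.7,-44.8],"rot": [0,0,0]},
    {"grip": 0.05,"linear": [0,-30,-55],"rot": [0,0,0]},
    {"grip": 0.05,"linear": [0,-38,-64.8],"rot": [0,0,0]},
    {"grip": 0.05,"linear": [0,-46.5,-74],"rot": [0,0,0]},
    {"grip": 0.05,"linear": [0,-55.5,-83],"rot": [0,0,0]},
    {"grip": 0.05,"linear": [0,-65,-91],"rot": [0,0,0]},
    {"grip": 0.05,"linear": [0,-75,-99],"rot": [0,0,0]},
  ],
)

```text
clock: 7.55
position: [506.7, 133.6, 191.2]
ee_rot: [-0.676, 0.736, 0.003, -0.006]
contact_force: [-20.7, 5.0, 17.3]
gripper_width: 9.5
grasp_force: 58.8
```

Radial force of about 26 N outward: my hinge estimate is roughly 6 mm too far. Corrected arc from the measured path:

arm_command(
  rows=[
    {"grip": 0.05,"linear": [0,-0.5,-6],"rot": [0,0,0]},
    {"grip": 0.05,"linear": [0,-11,-13],"rot": [0,0,0]},
    {"grip": 0.05,"linear": [0,-22,-19.5],"rot": [0,0,0]},
    {"grip": 0.05,"linear": [0,-33,-25],"rot": [0,0,0]},
    {"grip": 0.05,"linear": [0,-44.5,-30],"rot": [0,0,0]},
    {"grip": 0.05,"linear": [0,-44.5,-30],"rot": [0,0,0]},
  ],
)

```text
clock: 8.3
position: [557.1, 128.5, 222.2]
ee_rot: [-0.676, 0.736, -0.001, -0.002]
contact_force: [-5.1, -3.7, 8.2]
gripper_width: 9.5
grasp_force: 59.3
```

```bash
python3 - <<'E'
from h import *
s=arm.read_state();print(s['position'],s['contact_force'],s['wrist_torque'],s['ee_rot'])
p=wrist();save(p,'w3.png')
E
```

```text
[557.06845007 128.52392148 222.19507433] [-5.08024468 -3.68695632  8.1856322 ] [-1.09442504  1.66466976 -0.24142988] [-0.67643384  0.73649976 -0.00118412 -0.00199026]
```

View pics/w3.png

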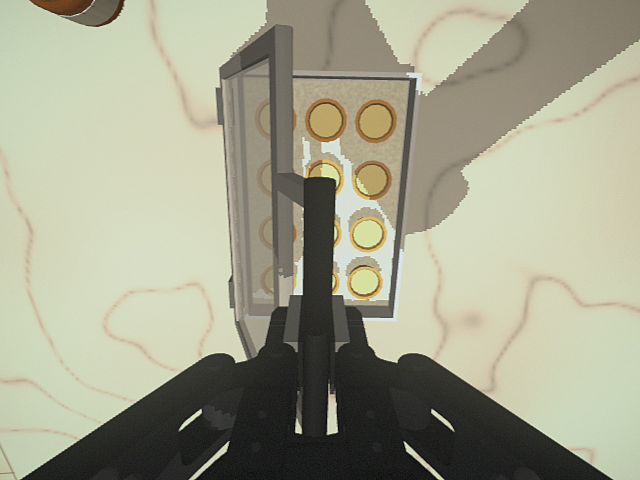

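arm_command(
  rows=[
    {"grip": 0.05,"linear": [0,-8,-4.5],"rot": [0,0,0]},
    {"grip": 0.05,"linear": [0,-16,-7.5],"rot": [0,0,0]},
    {"grip": 0.05,"linear": [0,-24.5,-9.8],"rot": [0,0,0]},
    {"grip": 0.05,"linear": [0,-32.5,-11.8],"rot": [0,0,0]},
    {"grip": 0.05,"linear": [0,-40.5,-13.5],"rot": [0,0,0]},
    {"grip": 0.05,"linear": [0,-48,-14.7],"rot": [0,0,0]},
    {"grip": 0.05,"linear": [0,-54,-15.5],"rot": [0,0,0]},
    {"grip": 0.05,"linear": [0,-60,-16],"rot": [0,0,0]},
    {"grip": 0.05,"linear": [0,-66,-16.5],"rot": [0,0,0]},
    {"grip": 0.05,"linear": [0,-70,-16.8],"rot": [0,0,0]},
  ],
)

```text
clock: 9.6
position: [625.7, 121.5, 237.8]
ee_rot: [-0.676, 0.737, -0.001, -0.004]
contact_force: [-6.1, -4.6, 4.8]
gripper_width: 9.3
grasp_force: 61.0
```

arm_command(
  rows=[
    {"grip": 0.05,"linear": [0,-4,0],"rot": [0,0,0]},
    {"grip": 0.05,"linear": [0,-7,0],"rot": [0,0,0]},
    {"grip": 0.05,"linear": [0,-10,0],"rot": [0,0,0]},
    {"grip": 0.05,"linear": [0,-13,0],"rot": [0,0,0]},
    {"grip": 0.05,"linear": [0,-16,0],"rot": [0,0,0]},
    {"grip": 0.05,"linear": [0,-18,0],"rot": [0,0,0]},
    {"grip": 0.05,"linear": [0,-20,0],"rot": [0,0,0]},
    {"grip": 0.05,"linear": [0,-22,0],"rot": [0,0,0]},
  ],
)

```text
clock: 10.6
position: [648.1, 119.7, 237.6]
ee_rot: [-0.676, 0.737, -0.001, -0.003]
contact_force: [-3.7, -5.5, 3.1]
gripper_width: 9.3
grasp_force: 60.9
```

arm_command(
  rows=[
    {"grip": 0.05,"linear": [0,-1.5,0.3],"rot": [0,0,0]},
    {"grip": 0.05,"linear": [0,-3,0.3],"rot": [0,0,0]},
    {"grip": 0.05,"linear": [0,-4,0.5],"rot": [0,0,0]},
  ],
)

```text
clock: 10.98
position: [651.2, 119.4, 237.3]
ee_rot: [-0.676, 0.737, -0.0, -0.004]
contact_force: [-8.1, -3.8, 5.9]
gripper_width: 9.2
grasp_force: 61.4
```

arm_command(
  rows=[
    {"grip": 0.05,"linear": [0,-1.5,0.2],"rot": [0,0,0]},
    {"grip": 0.05,"linear": [0,-3,0.3],"rot": [0,0,0]},
    {"grip": 0.05,"linear": [0,-3,0.3],"rot": [0,0,0]},
  ],
)

```text
clock: 11.35
position: [651.3, 119.3, 237.2]
ee_rot: [-0.676, 0.737, 0.002, -0.006]
contact_force: [-14.6, -3.8, 8.5]
gripper_width: 9.7
grasp_force: 61.7
```

The cover is on its stop: the bar no longer moves while the push builds to 15 N. Release and rise.

arm_command(
  rows=[
    {"grip": 0.4,"linear": [0,0,0],"rot": [0,0,0]},
    {"grip": 0.45,"linear": [0,1,0],"rot": [0,0,0]},
    {"grip": 0.45,"linear": [0,3,0],"rot": [0,0,0]},
    {"grip": 0.45,"linear": [0,3,-10],"rot": [0,0,0]},
    {"grip": 0.45,"linear": [0,3,-30],"rot": [0,0,0]},
    {"grip": 0.45,"linear": [0,3,-60],"rot": [0,0,0]},
    {"grip": 0.45,"linear": [0,3,-100],"rot": [0,0,0]},
    {"grip": 0.45,"linear": [0,3,-100],"rot": [0,0,0]},
  ],
)

```text
clock: 12.35
position: [654.3, 122.8, 341.8]
ee_rot: [-0.677, 0.736, -0.002, 0.004]
contact_force: [-0.9, 0.1, -0.5]
gripper_width: 38.5
grasp_force: 0.0
```

```bash
python3 - <<'E'
from h import *
# final orientation candidates: where will tool be when tilted (info), and move to above gun
Rt=down(np.pi/2+np.arctan2(-156,470))
l,r=delta((470,-156,330),Rt)
print(arm.read_state()['joints'])
E
```

```text
lin [293.4 160.2   9.3] rot [-0.004  0.011  1.807]
[ 0.42878945  0.40638036  0.31063004  0.00186884 -1.46523277 -0.51359227]
```

```bash
python3 - <<'E'
from h import *
Rt=down(np.pi+np.arctan2(-156,470)); delta((470,-156,300),Rt)
E
```

```text
lin [293.5 160.5  39.3] rot [-0.009  0.004  0.236]
```

arm_command(
  rows=[
    {"grip": 0.8,"linear": [293,160,0],"rot": [0,0,0.236]},
    {"grip": 0.8,"linear": [293,160,20],"rot": [0,0,0.236]},
    {"grip": 0.8,"linear": [293,160,39],"rot": [0,0,0.236]},
    {"grip": 0.8,"linear": [293,160,39],"rot": [0,0,0.236]},
    {"grip": 0.8,"linear": [293,160,39],"rot": [0,0,0.236]},
    {"grip": 0.8,"linear": [293,160,39],"rot": [0,0,0.236]},
    {"grip": 0.8,"linear": [293,160,39],"rot": [0,0,0.236]},
    {"grip": 0.8,"linear": [293,160,39],"rot": [0,0,0.236]},
  ],
)

```text
clock: 13.35
position: [468.8, -155.5, 297.5]
ee_rot: [-0.585, 0.811, -0.0, 0.0]
contact_force: [0.2, -0.8, 0.7]
gripper_width: 68.5
grasp_force: 0.0
```

```bash
python3 - <<'E'
from h import *
p=wrist();s=imaging.get_image('side')
a=cv2.resize(p['frame'],(400,300));b=cv2.resize(s['frame'],(400,300))
cv2.imwrite('pics/m2.png',cv2.cvtColor(np.hstack([a,b]),cv2.COLOR_RGB2BGR))
# white button segmentation near projected position
u=proj(p,(470,-156,166));print('expect',u)
f=p['frame'];hsv=cv2.cvtColor(f,cv2.COLOR_RGB2HSV)
red=((hsv[...,0]<8)|(hsv[...,0]>172))&(hsv[...,1]>140)&(hsv[...,2]>50)
n,l,st,c=cv2.connectedComponentsWithStats(red.astype(np.uint8))
for i in range(1,n):
  if st[i,4]>150: print(st[i],c[i])
E
```

```text
expect [314.20559811 225.34938235]
[ 385    8  101   91 3105] [420.17230274  62.18357488]
[   0  151   75   52 1339] [ 33.57281553 175.67737117]
[291 202  43  41 398] [312.58542714 216.50502513]
```

View pics/m2.png

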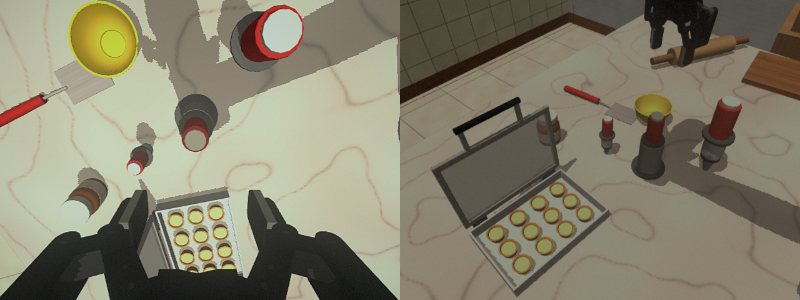

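Wrist half: target gun at (195,143), small look-alike at (135,165), large at (280,33). Side half: cover stands upright, just past vertical. Quick check of the gun's offset.

```bash
python3 - <<'E'
from h import *
p=wrist()
for c in ((470,-156),(468,-158),(468,-153)):
  a=np.linspace(0,6.28,60); P=np.array([proj(p,(c[0]+18*np.cos(t),c[1]+18*np.sin(t),160)) for t in a]);print(c,P.min(0),P.max(0))
Rt=down(np.pi+np.arctan2(-156,470)); delta((470,-156,107),Rt)
E
```

```text
(470, -156) [291.93326815 200.75501087] [336.67726884 243.67583518]
(468, -158) [293.45014643 197.60903887] [338.32307287 240.77407297]
(468, -153) [295.51463679 203.5070297 ] [340.15168175 246.21530413]
lin [  0.6  -1.3 190.3] rot [-0.     0.     0.001]
```

arm_command(
  rows=[
    {"grip": 0.8,"linear": [0.5,-2.5,45],"rot": [0,0,0]},
    {"grip": 0.8,"linear": [0.5,-2.5,90],"rot": [0,0,0]},
    {"grip": 0.8,"linear": [0.5,-2.5,125],"rot": [0,0,0]},
    {"grip": 0.8,"linear": [0.5,-2.5,155],"rot": [0,0,0]},
    {"grip": 0.8,"linear": [0.5,-2.5,178],"rot": [0,0,0]},
    {"grip": 0.8,"linear": [0.5,-2.5,190],"rot": [0,0,0]},
    {"grip": 0.8,"linear": [0.5,-2.5,190],"rot": [0,0,0]},
    {"grip": 0.3,"linear": [0.5,-2.5,190],"rot": [0,0,0]},
    {"grip": 0.3,"linear": [0.5,-2.5,190],"rot": [0,0,0]},
    {"grip": 0.3,"linear": [0.5,-2.5,190],"rot": [0,0,0]},
  ],
)

```text
clock: 14.75
position: [471.5, -157.1, 108.6]
ee_rot: [-0.585, 0.811, -0.001, 0.001]
contact_force: [-0.4, 1.2, 4.6]
gripper_width: 34.8
grasp_force: 59.5
```

Gripped at 35 mm on a 36 mm grip. Draw straight up 120 mm, slowly at first.

arm_command(
  rows=[
    {"grip": 0.2,"linear": [0,0,0],"rot": [0,0,0]},
    {"grip": 0.2,"linear": [0,0,-8],"rot": [0,0,0]},
    {"grip": 0.2,"linear": [0,0,-20],"rot": [0,0,0]},
    {"grip": 0.2,"linear": [0,0,-38],"rot": [0,0,0]},
    {"grip": 0.2,"linear": [0,0,-58],"rot": [0,0,0]},
    {"grip": 0.2,"linear": [0,0,-80],"rot": [0,0,0]},
    {"grip": 0.2,"linear": [0,0,-102],"rot": [0,0,0]},
    {"grip": 0.2,"linear": [0,0,-125],"rot": [0,0,0]},
    {"grip": 0.2,"linear": [0,0,-145],"rot": [0,0,0]},
    {"grip": 0.2,"linear": [0,0,-145],"rot": [0,0,0]},
  ],
)

```text
clock: 16.0
position: [471.0, -157.1, 253.9]
ee_rot: [-0.585, 0.811, -0.001, 0.001]
contact_force: [-0.3, -0.9, -2.3]
gripper_width: 34.7
grasp_force: 60.2
```

```bash
python3 - <<'E'
from h import *
th=np.arctan2(114,477)
# intermediate: upright above the tray, then tilt outward
def tilt(az,ang): # tool y radial(back), tool z down/outward
    rad=np.array([np.cos(az),np.sin(az),0]);z=np.array([0,0,-1.])*np.cos(ang)+rad*np.sin(ang)
    x=np.cross(-rad,np.array([0,0,-1.]));y=np.cross(z,x);return np.c_[x,y,z]
delta((480,60,300),tilt(np.arctan2(60,480),0))
tip=np.array([545,130,72.])
for ang in(.785,):
  Rt=tilt(.234,ang);print(tip-99*Rt[:,2]);delta(tip-99*Rt[:,2],Rt)
print(arm.read_state()['joints'],arm.read_state()['grasp_force'])
E
```

```text
lin [-208.9   59.8  -46. ] rot [-0.004  0.    -0.445]
[476.93137576 113.77471125 142.03143865]
lin [-258.8   80.3  111.9] rot [ 0.761 -0.218 -0.526]
[ 5.79188262e-03  1.45794463e-01 -2.63562079e-01  3.48584717e-05
 -1.15781140e+00 -3.26916386e-01] 60.2454936504364
```

```bash
cat >> h.py <<'E'
def tilt(az,ang):
    rad=np.array([np.cos(az),np.sin(az),0]);z=np.array([0,0,-1.])*np.cos(ang)+rad*np.sin(ang)
    x=np.cross(-rad,np.array([0,0,-1.]));y=np.cross(z,x);return np.c_[x,y,z]
E
python3 - <<'E'
from h import *
tip=np.array([545,130,72.]);Rt=tilt(.53,.785);T=tip-99*Rt[:,2];print(T)
delta((470,-20,254),tilt(.2,0));delta(T+[0,0,110],Rt);delta(T,Rt)
E
```

```text
[484.62447738  94.62495415 142.03143865]
lin [-1.298e+02  4.420e+01 -1.000e-01] rot [-0.004  0.    -0.521]
lin [-243.1   66.5    1.9] rot [ 0.732 -0.334 -0.806]
lin [-243.    66.9  111.9] rot [ 0.732 -0.334 -0.806]
```

Move to 110 mm above the final pose with the tilt, then hold.

arm_command(
  rows=[
    {"grip": 0.2,"linear": [-20,5,-5],"rot": [0.06,-0.03,-0.07]},
    {"grip": 0.2,"linear": [-45,12,-5],"rot": [0.14,-0.06,-0.15]},
    {"grip": 0.2,"linear": [-75,20,-5],"rot": [0.22,-0.1,-0.24]},
    {"grip": 0.2,"linear": [-105,29,-5],"rot": [0.31,-0.14,-0.34]},
    {"grip": 0.2,"linear": [-135,37,0],"rot": [0.4,-0.18,-0.44]},
    {"grip": 0.2,"linear": [-165,45,0],"rot": [0.49,-0.22,-0.54]},
    {"grip": 0.2,"linear": [-195,53,0],"rot": [0.58,-0.27,-0.64]},
    {"grip": 0.2,"linear": [-222,61,2],"rot": [0.66,-0.3,-0.73]},
    {"grip": 0.2,"linear": [-243,67,2],"rot": [0.732,-0.334,-0.806]},
    {"grip": 0.2,"linear": [-243,67,2],"rot": [0.732,-0.334,-0.806]},
  ],
)

```text
clock: 17.25
position: [481.5, 94.3, 247.6]
ee_rot: [0.803, -0.46, 0.187, -0.329]
contact_force: [-0.2, 0.0, -2.4]
gripper_width: 34.9
grasp_force: 62.3
```

```bash
python3 - <<'E'
from h import *
s=arm.read_state();z=R.from_quat(s['ee_rot']).as_matrix()[:,2];print(s['joints'],z,np.array(s['position'])+99*z)
tip=np.array([545,130,72.]);Rt=tilt(.53,.785);delta(tip-99*Rt[:,2],Rt)
E
```

```text
[ 0.51572953 -0.13335413 -0.76762342 -0.0805354  -0.16152618  0.08800314] [ 0.60259481  0.35648663 -0.71400055] [541.20586537 129.61544961 176.93115999]
lin [ 1.6 71.9 77.3] rot [ 0.009  0.003 -0.002]
```

j5 sits at its limit (-0.16) with the outward slant, so I'll swing the slant sideways (azimuth ~1.2) with the nozzle point kept where it is.

```bash
python3 - <<'E'
from h import *
tip=np.array([545,130,150.])
for az in (.75,1.0,1.25):
  Rt=tilt(az,.785);delta(tip-99*Rt[:,2],Rt)
E
```

```text
lin [16.7 16.1 22.8] rot [ 0.009 -0.152 -0.158]
lin [33.1 11.8 26.9] rot [ 0.008 -0.328 -0.336]
lin [47.5  4.8 33.7] rot [ 0.008 -0.504 -0.513]
```

arm_command(
  rows=[
    {"grip": 0.2,"linear": [6,4,5],"rot": [0,-0.05,-0.05]},
    {"grip": 0.2,"linear": [11,9,12],"rot": [0.01,-0.1,-0.1]},
    {"grip": 0.2,"linear": [17,16,23],"rot": [0.01,-0.15,-0.16]},
    {"grip": 0.2,"linear": [25,14,25],"rot": [0.01,-0.24,-0.25]},
    {"grip": 0.2,"linear": [33,12,27],"rot": [0.01,-0.33,-0.34]},
    {"grip": 0.2,"linear": [40,9,30],"rot": [0.01,-0.42,-0.42]},
    {"grip": 0.2,"linear": [47.5,5,33.5],"rot": [0.01,-0.5,-0.51]},
    {"grip": 0.2,"linear": [47.5,5,33.5],"rot": [0.01,-0.5,-0.51]},
    {"grip": 0.2,"linear": [47.5,5,33.5],"rot": [0.01,-0.5,-0.51]},
  ],
)

```text
clock: 18.38
position: [524.5, 63.4, 222.3]
ee_rot: [0.911, -0.15, 0.065, -0.379]
contact_force: [-0.0, -0.5, -2.9]
gripper_width: 34.5
grasp_force: 62.3
```

```bash
python3 - <<'E'
from h import *
s=arm.read_state();z=R.from_quat(s['ee_rot']).as_matrix()[:,2];print(s['joints'],z,np.array(s['position'])+99*z)
tip=np.array([545,130,72.]);Rt=tilt(1.25,.785);delta(tip-99*Rt[:,2],Rt)
E
```

```text
[-0.07337061  0.22371844 -0.18315857 -0.87359336 -1.10846161  1.70613832] [ 0.2320126   0.67095168 -0.70426841] [547.47866139 129.81006674 152.60674314]
lin [-1.9 57.2 56.3] rot [-0.004 -0.009 -0.002]
```

arm_command(
  rows=[
    {"grip": 0.2,"linear": [-1,7,7],"rot": [0,0,0]},
    {"grip": 0.2,"linear": [-1.5,17,17],"rot": [0,-0.01,0]},
    {"grip": 0.2,"linear": [-2,28,28],"rot": [0,-0.01,0]},
    {"grip": 0.2,"linear": [-2,38,38],"rot": [0,-0.01,0]},
    {"grip": 0.2,"linear": [-2,45,45],"rot": [0,-0.01,0]},
    {"grip": 0.2,"linear": [-2,48,48],"rot": [0,-0.01,0]},
    {"grip": 0.2,"linear": [-2,48,48],"rot": [0,-0.01,0]},
  ],
)

```text
clock: 19.25
position: [523.6, 64.7, 154.8]
ee_rot: [0.911, -0.147, 0.061, -0.38]
contact_force: [-0.2, -0.3, -3.2]
gripper_width: 34.5
grasp_force: 62.3
```

```bash
python3 - <<'E'
from h import *
s=arm.read_state();z=R.from_quat(s['ee_rot']).as_matrix()[:,2];tip=np.array(s['position'])+99*z;print(z,tip)
t=imaging.get_image('top');d=imaging.get_image('side')
for p in (t,d): print(proj(p,tip),[(r['pixel'],r['score']) for r in models.tip_of(p,'gun')])
a=cv2.resize(t['frame'][120:360,60:380],(400,300));b=cv2.resize(d['frame'][150:480,60:500],(400,300))
cv2.imwrite('pics/m3.png',cv2.cvtColor(np.hstack([a,b]),cv2.COLOR_RGB2BGR))
E
```

```text
[ 0.22205093  0.67501475 -0.70359681] [545.59405459 131.48298602  85.15447   ]
[190.37654144 241.10194831] [([192.3, 241.8], 0.94), ([410.7, 353.9], 0.73), ([343.1, 225.1], 0.6)]
[220.28163367 330.01675999] [([486.5, 274.7], 0.98), ([221.4, 332.8], 0.91)]
```

View pics/m3.png

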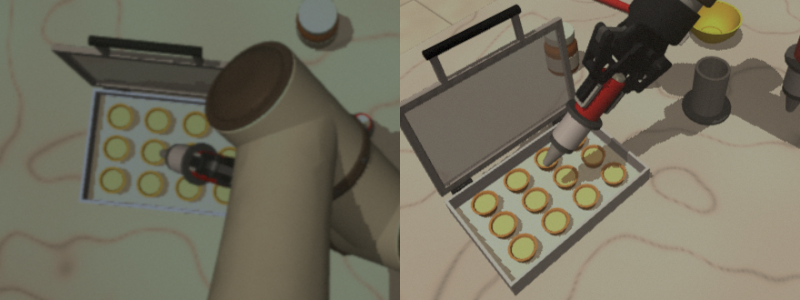

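The tip shows at about (192,242) in the top view, over the tray's middle, and the cover is open. It is about 60 mm above the tarts, so I lower it about 11 mm.

arm_command(
  rows=[
    {"grip": 0.2,"linear": [0,4,4],"rot": [0,0,0]},
    {"grip": 0.2,"linear": [0,7.5,7.5],"rot": [0,0,0]},
    {"grip": 0.2,"linear": [0,7.5,7.5],"rot": [0,0,0]},
    {"grip": 0.2,"linear": [0,7.5,7.5],"rot": [0,0,0]},
    {"grip": 0.2,"linear": [0,7.5,7.5],"rot": [0,0,0]},
  ],
)

```text
clock: 20.08
position: [523.6, 64.8, 144.6]
ee_rot: [0.911, -0.147, 0.061, -0.38]
contact_force: [-0.1, -0.4, -3.0]
gripper_width: 34.6
grasp_force: 62.3
```

```bash
python3 - <<'E'
from h import *
s=arm.read_state();z=R.from_quat(s['ee_rot']).as_matrix()[:,2];tip=np.array(s['position'])+99*z
print(np.arccos(-z[2]),tip,s['joint_vel'],s['grasp_force'])
t=imaging.get_image('top');d=imaging.get_image('side')
a=models.tip_of(t,'gun')[0];b=[r for r in models.tip_of(d,'gun') if r['pixel'][0]<300]
print(a,b)
if b: print(tri(ray(t,a['pixel']),ray(d,b[0]['pixel'])),proj(d,tip))
E
```

```text
0.7905302720871145 [545.6203454  131.61782893  74.90775669] [ 0.00057825 -0.00098761 -0.00074518 -0.0024099  -0.00165226 -0.00100196] 62.34305262565613
{'pixel': [191.0, 244.0], 'score': 0.68} [{'pixel': [218.4, 334.6], 'score': 0.74}]
[543.45735705 133.54168273  79.46509614] [221.28361204 334.91746203]
```

arm_command(
  rows=[
    {"grip": 0.2,"linear": [0,2.8,2.8],"rot": [0,0,0]},
    {"grip": 0.2,"linear": [0,2.8,2.8],"rot": [0,0,0]},
    {"grip": 0.2,"linear": [0,2.8,2.8],"rot": [0,0,0]},
    {"grip": 0.2,"linear": [0,2.8,2.8],"rot": [0,0,0]},
    {"grip": 0.2,"linear": [0,2.8,2.8],"rot": [0,0,0]},
  ],
)

```text
clock: 20.9
position: [523.5, 64.9, 140.5]
ee_rot: [0.911, -0.147, 0.061, -0.38]
contact_force: [-0.0, -0.6, -1.5]
gripper_width: 34.5
grasp_force: 62.3
```

```bash
python3 -c "
from h import *
print(job.job_done())"
```

```text
the job is handed in; nothing more can be done
None
```

The cover is open on its stop, and the arm is holding the red-gripped gun steady at about 45°, nozzle roughly 5 cm above the tarts over the middle of the tray; handed in at about 21 s with the bowl, jar and spatula left alone.

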